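Wedge the row marker into its bench stand

ROBOT

A 7-joint arm with a two-finger parallel gripper is mounted at the origin on the work surface. World frame = base frame: x ahead of the robot, y to its left, z up, the work surface at z = 0. Lengths are in m, angles in rad, forces in N, time in s.
With the tool pointing down it reaches from about 0.4 to 0.85 m from the base axis. Payload 10.4 kg.
Tool frame: the origin (TCP) lies between the finger pads; the fingertips stand 19 mm ahead of it and the grasp point (between the pads) is the TCP (manip.tip_reach is the z of the fingertips in the tool frame, in m); z points along the fingers, y is the direction in which the jaws open and shut (so a half turn about z gives the same grasp; the last joint's range is limited). The gripper opens to 85 mm and grips with 20 to 120 N. Pads are 22 mm wide; open, the fingers measure 114 mm over their backs; the gripper's body (76 mm by 85 mm) begins 54 mm behind the grasp point. The pads swing forward as they close: fully open they stand 13 mm farther back than shut.
Start: joints at [1.151, 0.332, -0.065, 1.46, 0.022, 1.35, -0.088], TCP at [0.242, -0.576, 0.25] pointing down, gripper open.
Joint ranges: [-2.6, 2.6], [-0.5, 2.12], [-1.47, 1.34], [0.16, 2.42], [-1.27, 4.41], [0.06, 2.06], [-2.6, 2.6]. Speed limits (rad/s): [2.22, 2.22, 2.79, 2.79, 3.14, 3.14, 3.14].

INTERFACE

Orientations are given as a unit quaternion [x, y, z, w].
In Python, from workcell import sensors, cams, manip gives the robot as it stands.
- The arm moves only by the shell command python3 -m jog 'ROWS' [FORCE]. ROWS is JSON, a list of rows, each a list of 3 entries, a list of its own where there are three numbers: the shift along the world's x, y, z in m, then the turn, a rotation vector about the world's x, y, z in rad, then the opening in per cent of the stroke, from 0 (shut) to 100 (fully open). In form: [[[dx, dy, dz], [wx, wy, wz], grip], ...]. A call has 1 to 5 rows; each row shifts and turns the pose as measured when the row begins; what a row does not reach is not made up. A row lasts 1/8 s, in which the tool goes at most 62.5 mm and 10.7 degrees, less where a joint would pass 70% of its speed; a pose out of reach is approached as far as the arm can. A call with a gripper value outside its range is refused whole. The fingers move at their own pace and stop on an object; FORCE is the grip in N (left out, the last holds). Time passes only in rows, so rows that do not move let the fingers close. It gives the time, the measured TCP pose, the force and the opening at its end, in the units of the state.
- sensors.get_obs(): the state, without advancing time (a new reading comes with each control period).
- cams.camera(name): name is "scene" or "side" or "wrist"; returns (picture, depth): 420x560x3 uint8, red, green, blue; 420x560 float32, m along the optical axis (not along the pixel's ray), 0 where there is no reading.
- cams.camera_model(name): a dict with "intrinsics" (3x3 intrinsics, pixels), "view" (4x4, takes a point from world to camera coordinates). Camera axes: x right, y down, z forward; pixel columns grow to the right and rows downward; lengths in m; the calibration is good to about 2 mm. A picture is of the moment at which its call begins: read the wrist's pose just before it. camera_model takes no time and is no camera call; for the wrist camera it gives the pose at the moment of the call.
- manip.hand_in(): hands the job in, once; it reports no verdict.
The state is a dict: "clock": time; "joint_pos": joint angles; "joint_velocities": joint speeds; "tau": joint torques, N m; "position": TCP position; "ee_rot": TCP orientation; "ft_force": force on the tool from outside, world axes, zero at the start; "torque": the same for the moment, N m; "grip_width": opening from 0.0 (shut) to 1.0 (fully open).
Only numpy, scipy, OpenCV 4.12 (cv2) and the standard library are available. Lean on these libraries where they do the work, as an engineer would, in place of code of your own. Each camera call takes 0.05 s, during which the arm holds its last target.

TASK

Mount the row marker on its bench stand: set it on the stand's plate, slide its dovetail foot narrow end first into the tapered way, and press it home, straight, until it is wedged tight and stays wedged when you let go. Press firmly but do not force it, and leave the two potted plants and the tag tray where they are.

Things in the scene. Friction and masses are not known exactly. Their poses are not given: they have to be found in the camera images.
- marker: row marker, loose, 0.2 to 0.33 kg, standing on its foot (sizes in mm): steel dovetail foot 80 long, 16 high, with an upright green blade. Origin: middle of the foot's underside; x towards the narrow end (nose), z up. Underside 44 wide at the tail, narrowing evenly to 36 at the nose; flanks lean inward 20 degrees going up. The nose starts pointing away from the robot, within 40 degrees
- blade_top (a point): centre of the top edge of the marker's blade, 72 above the foot's underside and 12 ahead of its origin (x). The blade, to be gripped, has a white card on both faces and is 48 long (x = -12 to +36), 10 thick (along y), from 16 to 72 high; the foot's last 28 at the tail is bare
- marker_nose (a point): middle of the lower edge of the marker's nose (x = +40 in the marker's frame)
- marker_tail (a point): middle of the flat tail face of the marker's foot (x = -40, 8 above the underside); a face to push on
- stand: bench stand, fixed: grey plate 205 x 100 x 10 with two aluminium rails 14 high forming a tapered dovetail way. Origin: on the table under the centre of the way's mouth; x runs inward along the way, away from the robot within 26 degrees, z up. Plate x = -100 to +105, y = -50 to +50; its top is the way's floor and, before the mouth, an open landing. Rails x = 0 to 90, out to y = 37 either side
- way_mouth (a point): centre of the way's mouth, on its floor 10 above the table. The gap at floor level is nominally 42 here, narrowing to 33 at the far end, with the foot's own taper and undercut, so the foot enters only here, nose first, with some 2.4 to 3.9 free either side. When wedged the foot's tail still sticks out 1 to 32
- pot_big: black nursery pot with a plant, 110 across, 105 high plus leaves, loose, beyond the work; origin: centre of its underside; leave alone
- pot_small: black nursery pot with a plant, 84 across, 85 high plus leaves, loose, at the left; origin: centre of its underside; leave alone
- tag_tray: black open tray 150 x 90 x 35 with wooden plant tags, loose, at the right; origin: centre of its underside; leave alone
- rail: the way's right-hand rail (y below 0), fixed; its frame is the stand's. The left rail is a gib, set up to 1.5 nearer or farther on each stand, so that the nose wedges anywhere from 48 to 79 inside the mouth; only the push tells. Pressing with 10 to 15 N along the way wedges the foot, which then stays clamped by itself; a push over 20 N overloads the rails. A skewed foot jams early
There are look-alikes about, which are no part of the job. Of the things that look like the marker, take the one that is farthest from the robot's base at the start.

How it is judged:
By the outcome, as a careful person would: the job done as asked, in the order asked, and still so for the second after the job is handed in, with the robot touching nothing.
It also fails if it takes over 67 s, if anything falls off the work surface, if the arm or the gripper's body presses on something with over 40 N, if the wrist force passes 120 N, or if a joint passes its speed limit or range.

## Working session

There is one attempt and no reset: what is moved stays moved. The work goes in short steps, Python scripts to look and compute and a shell command to move; the robot and the scene stay as the last step left them, time stands still between calls to the robot, and variables do not carry over. Pictures are saved under pics/ and viewed, and the job is handed in when it is done.

```bash
ls; mkdir -p pics
python3 - <<'E'
from workcell import sensors, cams, manip
import cv2,numpy as np
o=sensors.get_obs();print({k:np.round(v,3) for k,v in o.items()})
for n in ["scene","side"]:
    p,d=cams.camera(n);m=cams.camera_model(n)
    cv2.imwrite(f"pics/{n}0.png",p[:,:,::-1]);np.savez(f"pics/{n}0.npz",p=p,d=d,K=m["intrinsics"],V=m["view"])
    print(n,m["intrinsics"],m["view"],(d>0).mean())
E
```

```text
pics
{'clock': np.float64(0.0), 'joint_pos': array([ 1.151,  0.333, -0.065,  1.461,  0.022,  1.35 , -0.088]), 'joint_velocities': array([ 0.001,  0.   ,  0.   , -0.001, -0.   , -0.001, -0.001]), 'tau': array([ 0.0000e+00, -6.2543e+01,  5.0000e-02, -3.9161e+01,  1.6000e-02,
        1.0000e-02,  0.0000e+00]), 'position': array([ 0.241, -0.576,  0.25 ]), 'ee_rot': array([ 0.98 ,  0.197, -0.   , -0.001]), 'ft_force': array([0.358, 0.187, 0.249]), 'torque': array([-0.029,  0.021, -0.055]), 'grip_width': np.float64(1.002)}
scene [[465.18883201   0.         285.44173344]
 [  0.         465.18883201 209.2363522 ]
 [  0.           0.           1.        ]] [[-0.6655631   0.74616042 -0.01644359  0.41007167]
 [ 0.49331203  0.4232796  -0.75991948 -0.24256214]
 [-0.5600616  -0.51388618 -0.6498092   1.51296102]
 [ 0.          0.          0.          1.        ]] 0.9960289115646258
side [[455.63816523   0.         274.19821605]
 [  0.         455.63816523 210.17556644]
 [  0.           0.           1.        ]] [[-0.84715187 -0.53080965 -0.02397562  0.52135419]
 [-0.27696519  0.47963327 -0.83261168  0.24357731]
 [ 0.45345782 -0.69870813 -0.55333802  0.89959132]
 [ 0.          0.          0.          1.        ]] 0.9960459183673469
```

View pics/scene0.png

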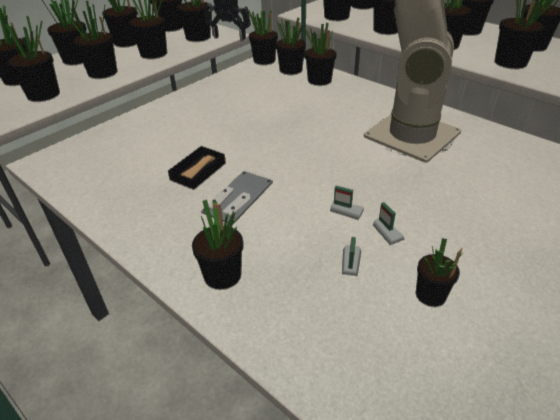

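View pics/side0.png

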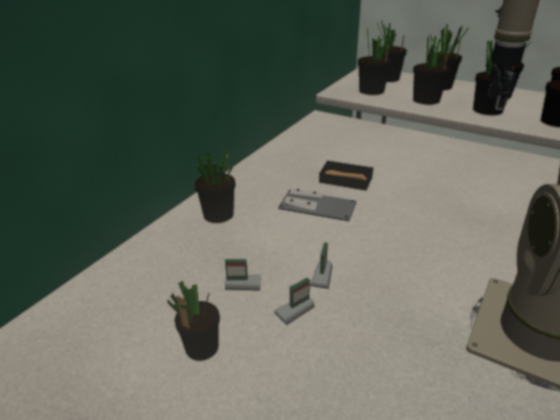

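Three marker-like objects: scene pixels (347,203), (388,224), (351,258); side pixels (323,268), (295,302), (241,276). The stand is at scene (240,195), side (318,204). Next I measure them.

```bash
cat > h.py <<'E'
import numpy as np,cv2
def ld(n):
    z=np.load(f"pics/{n}.npz");return z["p"],z["d"],z["K"],z["V"]
def cloud(d,K,V):
    v,u=np.mgrid[:d.shape[0],:d.shape[1]]
    c=np.stack([(u-K[0,2])/K[0,0]*d,(v-K[1,2])/K[1,1]*d,d],-1)
    return (c-V[:3,3])@V[:3,:3]
def ray(px,K,V,z):
    R=V[:3,:3];o=-R.T@V[:3,3];px=np.atleast_2d(px)
    w=np.c_[(px[:,0]-K[0,2])/K[0,0],(px[:,1]-K[1,2])/K[1,1],np.ones(len(px))]@R
    return o+w*((z-o[2])/w[:,2])[:,None]
E
python3 - <<'E'
from h import *
for n in ["scene0","side0"]:
    p,d,K,V=ld(n);P=cloud(d,K,V)
    m=((P[...,2]>0.006)&(P[...,2]<0.3)&(d>0)&(P[...,0]>0.3)&(P[...,0]<1.1)&(abs(P[...,1])<.6)).astype(np.uint8)
    k,L,S,C=cv2.connectedComponentsWithStats(m)
    for i in range(1,k):
        if S[i,4]>60:
            Q=P[L==i];print(n,S[i],np.round(Q.min(0),3),np.round(Q.max(0),3),np.round(np.median(Q,0),3))
p=ld("scene0")[0][170:290,310:430];q=ld("side0")[0][235:335,215:345]
s=ld("side0")[0][180:225,270:365]; t=ld("scene0")[0][165:225,195:280]
cv2.imwrite("pics/c1.png",np.hstack([cv2.resize(a,(400,400),interpolation=2) for a in (p,q)])[:,:,::-1])
cv2.imwrite("pics/c2.png",np.hstack([cv2.resize(a,(400,300),interpolation=2) for a in (t,s)])[:,:,::-1])
E
```

```text
scene0 [ 168  146   58   43 1312] [ 0.505 -0.468  0.006] [ 0.671 -0.311  0.042] [ 0.593 -0.366  0.025]
scene0 [ 192  171   81  118 4553] [ 0.485 -0.262  0.006] [0.87  0.047 0.196] [ 0.804 -0.023  0.075]
scene0 [331 186  33  33 616] [0.419 0.022 0.006] [0.474 0.107 0.075] [0.455 0.062 0.025]
scene0 [373 202  31  43 622] [0.428 0.147 0.006] [0.483 0.234 0.075] [0.451 0.19  0.02 ]
scene0 [343 237  18  38 484] [0.546 0.142 0.006] [0.631 0.214 0.077] [0.604 0.189 0.017]
scene0 [ 416  238   47   69 1921] [0.512 0.327 0.006] [0.602 0.41  0.162] [0.577 0.375 0.087]
side0 [ 195  147   41   75 2025] [ 0.754 -0.072  0.006] [0.866 0.047 0.192] [0.79  0.006 0.103]
side0 [ 319  161   55   28 1026] [ 0.501 -0.432  0.006] [ 0.664 -0.308  0.037] [ 0.582 -0.358  0.023]
side0 [ 279  189   78   31 1367] [ 0.482 -0.261  0.006] [ 0.697 -0.124  0.027] [ 0.59  -0.191  0.009]
side0 [311 243  21  44 483] [0.415 0.023 0.006] [0.467 0.109 0.073] [0.441 0.074 0.015]
side0 [225 259  36  29 789] [0.544 0.149 0.006] [0.624 0.214 0.074] [0.588 0.189 0.026]
side0 [275 278  39  44 839] [0.415 0.156 0.006] [0.477 0.234 0.073] [0.438 0.192 0.021]
side0 [ 167  281   53   79 2565] [0.509 0.327 0.006] [0.598 0.411 0.161] [0.544 0.383 0.085]
```

```bash
python3 -c "
import cv2,numpy as np
a=cv2.imread('pics/c1.png');b=cv2.imread('pics/c2.png');cv2.imwrite('pics/c3.png',cv2.resize(np.vstack([a,b]),(680,595)))"
```

```text
(no output)
```

View pics/c3.png

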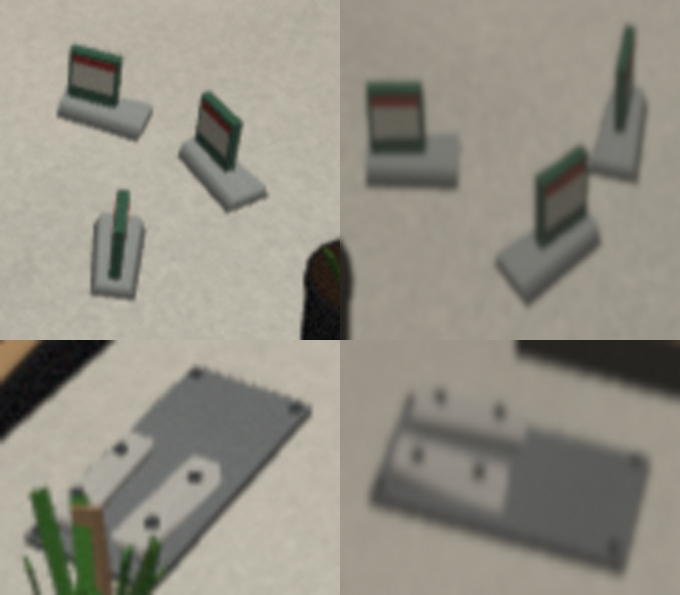

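Run:
```python
from h import *
from workcell import cams,sensors
for n in ["scene0","side0"]:
    p,d,K,V=ld(n);P=cloud(d,K,V)
    X,Y,Z=P[...,0],P[...,1],P[...,2]
    m=(X>.53)&(X<.64)&(Y>.13)&(Y<.23)&(d>0)
    print("top",np.round(np.median(P[m&(Z>.045)],0),4),m.sum())
    for a,b in((.045,.09),(.006,.09)):
        q=P[m&(Z>a)&(Z<b)][:,:2].astype(np.float32)*1000;print(a,cv2.minAreaRect(q))
    m=(X>.47)&(X<.71)&(Y>-.3)&(Y<-.1)&(d>0)&(Z>.006)&(Z<.032)
    print("stand",cv2.minAreaRect(P[m][:,:2].astype(np.float32)*1000))
m=cams.camera_model("wrist");print(m);o=sensors.get_obs()
from scipy.spatial.transform import Rotation as R
V=m["view"];Rt=R.from_quat(o["ee_rot"]).as_matrix()
print("cam in tool",Rt.T@(-V[:3,:3].T@V[:3,3]-o["position"]),"\n",Rt.T@V[:3,:3].T, "\ntool",Rt)
```

```text
top [0.6127 0.1937 0.0716] 1489
0.045 ((600.0839233398438, 187.0782928466797), (52.816612243652344, 10.70784854888916), 30.866342544555664)
0.006 ((595.5689697265625, 181.70977783203125), (93.64604949951172, 39.41267776489258), 28.148534774780273)
stand ((597.5148315429688, -207.59889221191406), (206.92881774902344, 134.3700408935547), 11.09954833984375)
top [0.5945 0.1901 0.0623] 1668
0.045 ((595.4727783203125, 187.93931579589844), (47.54375457763672, 14.933310508728027), 28.023420333862305)
0.006 ((584.3225708007812, 184.03451538085938), (79.51834106445312, 36.6182861328125), 33.63529968261719)
stand ((590.169921875, -192.01361083984375), (204.8560028076172, 104.60501861572266), 12.691071510314941)
{'intrinsics': array([[340.6223199 ,   0.        , 283.62991385],
       [  0.        , 340.6223199 , 208.58880374],
       [  0.        ,   0.        ,   1.        ]]), 'view': array([[ 0.38687697, -0.92213077, -0.001025  , -0.62516512],
       [-0.88684331, -0.37237633,  0.27357781, -0.03580524],
       [-0.2526562 , -0.10493194, -0.96184933,  0.37804334],
       [ 0.        ,  0.        ,  0.        ,  1.        ]])}
cam in tool [ 0.06927201  0.00068598 -0.12317053] 
 [[ 4.77280215e-04 -9.61862870e-01 -2.73531703e-01]
 [ 9.99999855e-01  3.90759748e-04  3.70790121e-04]
 [-2.49764071e-04 -2.73531840e-01  9.61862916e-01]] 
tool [[ 9.22315778e-01  3.86436693e-01 -5.37372539e-04]
 [ 3.86437063e-01 -9.22315053e-01  1.15695466e-03]
 [-4.85370492e-05 -1.27473820e-03 -9.99999186e-01]]
```

Choice: candidates at scene (347,203), (388,224), (351,258) have base distances of about 0.45, 0.48 and 0.61 m. I take (351,258), near world (0.587,0.18) with yaw about 30°. The crop shows its bare tail toward the robot, as described. The stand is around (0.59,-0.19), yaw about 12°. I'll look at both with the wrist camera.

```bash
python3 -m jog '[[[0.04,0.045,0.01],[0,0,0],100],[[0.04,0.045,0.01],[0,0,0],100],[[0.04,0.045,0],[0,0,0],100],[[0.04,0.045,0],[0,0,0],100],[[0.04,0.045,0],[0,0,0],100]]'
python3 -m jog '[[[0.04,0.045,0],[0,0,-0.05],100],[[0.04,0.045,0],[0,0,-0.05],100],[[0.04,0.045,0],[0,0,-0.05],100],[[0.0,0.0,0],[0,0,0],100]]'
```

```text
clock: 0.72
position: [0.4408, -0.3473, 0.2678]
ee_rot: [0.981, 0.192, -0.002, -0.002]
ft_force: [1.1, -0.9, 1.0]
grip_width: 1.004
clock: 1.23
position: [0.566, -0.2015, 0.2665]
ee_rot: [0.993, 0.119, -0.002, -0.003]
ft_force: [0.2, -1.2, -0.0]
grip_width: 1.002
```

```bash
cat >> h.py <<'E'
def shot(cam,name):
    from workcell import cams,sensors
    m=cams.camera_model(cam);p,d=cams.camera(cam)
    cv2.imwrite(f"pics/{name}.png",p[:,:,::-1]);np.savez(f"pics/{name}.npz",p=p,d=d,K=m["intrinsics"],V=m["view"])
    return ld(name)
E
python3 - <<'E'
from h import *
p,d,K,V=shot("wrist","w1");P=cloud(d,K,V)
for z0,z1 in((.007,.016),(.018,.03)):
    m=(P[...,2]>z0)&(P[...,2]<z1)&(d>0)
    print(m.sum(),np.median(P[m],0))
m=(P[...,2]>.006)&(P[...,2]<.035)&(d>0);m[:0]=0
k,L,S,C=cv2.connectedComponentsWithStats(m.astype(np.uint8))
for i in range(1,k):
    if S[i,4]>500:print(S[i],cv2.minAreaRect(P[L==i][:,:2].astype(np.float32)*1000))
E
```

```text
15549 [ 0.57733104 -0.19649872  0.00964619]
8463 [ 0.61906798 -0.2267155   0.02389459]
[  239    48    97   189 16898] ((594.3457641601562, -194.86361694335938), (205.03187561035156, 100.1490249633789), 12.416703224182129)
[ 386  123  117  141 4859] ((587.54638671875, -372.953125), (150.27291870117188, 91.46575927734375), 10.617250442504883)
[ 413  138   55  108 3466] ((587.2752685546875, -372.68133544921875), (123.41291809082031, 55.54595947265625), 10.776799201965332)
[   2  204   78   28 1491] ((448.1517333984375, 62.916107177734375), (33.62843322753906, 82.25818634033203), 13.942252159118652)
```

View pics/w1.png

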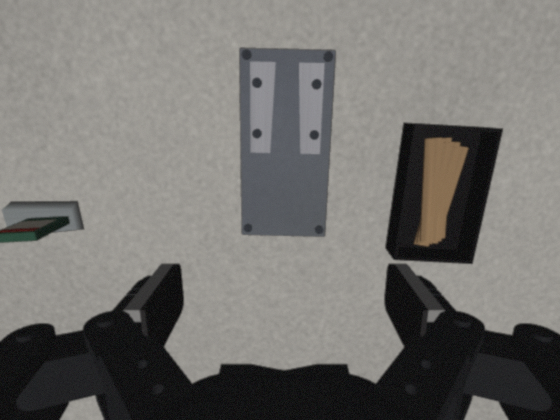

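Run:
```python
from h import *
p,d,K,V=ld("w1");P=cloud(d,K,V)
a=np.radians(12.417);M=np.array([[np.cos(a),np.sin(a)],[-np.sin(a),np.cos(a)]])
Q=(P[...,:2]*1000-[594.35,-194.86])@M.T+[2.5,0];Z=P[...,2]
m=(Z>.0205)&(Z<.03)&(abs(Q[...,0])<120)&(abs(Q[...,1])<60)
print(Q[m].min(0),Q[m].max(0), np.median(Z[m]))
mf=(Z>.006)&(Z<.014)&(abs(Q[...,0])<90)&(abs(Q[...,1])<45);print("floor",np.median(Z[mf]))
for x in range(0,95,10):
    s=m&(abs(Q[...,0]-x-5)<5);y=Q[...,1][s]
    if len(y):print(x+5,"R",y[y<0].min(),y[y<0].max(),"L",y[y>0].min(),y[y>0].max())
```

```text
[ -0.1508852  -37.03243577] [89.84024659 36.98410939] 0.02361850177598262
floor 0.00954177795310298
5 R -36.6834336600142 -16.075659474574987 L 15.661316481435959 36.98410939460689
15 R -37.03243577136175 -15.661794152064115 L 15.70546229287099 36.970232262882135
25 R -36.73199342294295 -15.359567076136402 L 14.76292049825071 36.947245058408114
35 R -36.98041874848552 -15.011185015724923 L 14.87821338903722 36.905768254623666
45 R -36.81969779013375 -13.6581658385296 L 13.967005092198093 36.85981264471008
55 R -36.99776902411297 -13.29487583028216 L 13.162866436930795 36.75778151088335
65 R -36.755744822939405 -12.9305287482897 L 13.203911956489652 36.791407721211534
75 R -36.93274891043211 -12.571518681562537 L 12.402619246623901 36.73195339868331
85 R -36.59981018014991 -12.263054302112941 L 11.621141262369312 36.699052851010855
```

```bash
python3 -m jog '[[[0,0.06,0],[0,0,0.11],100],[[0,0.06,0],[0,0,0.11],100],[[0,0.06,0],[0,0,0.07],100],[[0,0.06,0],[0,0,0],100],[[0,0.06,0],[0,0,0],100]]'
python3 -m jog '[[[0.005,0.05,0],[0,0,0],100],[[0.0,0.03,0],[0,0,0],100],[[0,0,0],[0,0,0],100]]'
```

```text
clock: 1.9
position: [0.5615, 0.0891, 0.2648]
ee_rot: [0.967, 0.255, -0.005, 0.0]
ft_force: [0.5, 0.0, 0.1]
grip_width: 0.999
clock: 2.28
position: [0.5655, 0.1724, 0.2644]
ee_rot: [0.967, 0.256, -0.005, 0.001]
ft_force: [0.5, -0.8, 0.6]
grip_width: 0.995
```

Run:
```python
from h import *
p,d,K,V=shot("wrist","w2");P=cloud(d,K,V);Z=P[...,2]
m=(Z>.006)&(Z<.09)&(d>0)&(P[...,0]>.52)&(P[...,0]<.66)&(P[...,1]>.1)&(P[...,1]<.26)
for a,b in((.006,.09),(.006,.02),(.066,.08),(.04,.08)):
    q=P[m&(Z>a)&(Z<b)];print(a,len(q),np.round(np.median(q,0)*1000,1),cv2.minAreaRect(q[:,:2].astype(np.float32)*1000))
from workcell import sensors
print(sensors.get_obs()["position"])
```

```text
0.006 2359 [591.6 181.5  15.7] ((589.6437377929688, 179.06700134277344), (80.14257049560547, 38.786964416503906), 30.2204532623291)
0.006 1741 [585.1 177.9  15.2] ((589.6437377929688, 179.06700134277344), (80.14257049560547, 38.786964416503906), 30.2204532623291)
0.066 586 [600.5 186.4  71.3] ((599.66455078125, 185.9113006591797), (47.55217742919922, 10.849424362182617), 31.78362464904785)
0.04 616 [601.  186.9  71.3] ((599.757568359375, 185.96070861816406), (47.75031661987305, 10.93659496307373), 31.678213119506836)
[0.56589812 0.1705374  0.26428568]
```

View pics/w2.png

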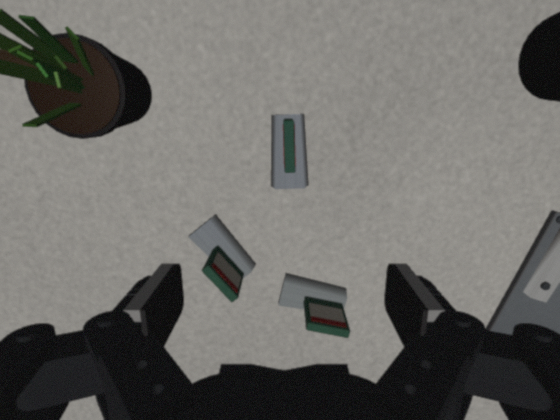

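Run:
```python
from h import *
p,d,K,V=ld("w2");P=cloud(d,K,V);Z=P[...,2]
m=(Z>.006)&(Z<.09)&(d>0)&(P[...,0]>.52)&(P[...,0]<.66)&(P[...,1]>.1)&(P[...,1]<.26)
def pca(q):
    w,v=np.linalg.eigh(np.cov(q.T));a=v[:,1];a*=np.sign(a[0]);return np.degrees(np.arctan2(a[1],a[0]))
q=P[m&(Z>.06)][:,:2];print("blade",pca(q),q.mean(0))
# foot outline full silhouette at ground-ish: mask by depth, symmetric axis by PCA of filled silhouette on plane 0.0
q=P[m&(Z>.006)&(Z<.03)][:,:2];print("foot",pca(q))
# colour
hsv=cv2.cvtColor(p,cv2.COLOR_RGB2HSV);g=((hsv[...,1]>70)&(hsv[...,0]>50)&(hsv[...,0]<95)).astype(np.uint8);g[:100]=0;g[195:]=0;g[:,:260]=0;g[:,320:]=0
c=max(cv2.findContours(g,0,2)[0],key=cv2.contourArea)[:,0].astype(float)
w=ray(c,K,V,.072)[:,:2]*1000;print("colour",cv2.minAreaRect(w.astype(np.float32)))
```

```text
blade 31.41917972214689 [0.6004233  0.18635752]
foot 31.704895694469197
colour ((600.29296875, 186.1380615234375), (46.30963134765625, 7.632842063903809), 31.55730438232422)
```

```bash
cat > g.py <<'E'
import sys,numpy as np
from workcell import sensors
from scipy.spatial.transform import Rotation as R
def go(x,y,z,yaw):
    o=sensors.get_obs();a=np.radians(yaw);c,s=np.cos(a),np.sin(a)
    T=np.array([[c,s,0],[s,-c,0],[0,0,-1]])
    Rt=R.from_quat(o["ee_rot"])
    print("pos",np.round(o["position"]*1000,1),"d mm",np.round(np.array([x,y,z])-o["position"]*1000,1),"rv",np.round((R.from_matrix(T)*Rt.inv()).as_rotvec(),4),"F",np.round(o["ft_force"],1),"T",np.round(o["torque"],2),"g",round(float(o["grip_width"]),3),"t",o["clock"])
if __name__=="__main__":go(*map(float,sys.argv[1:]))
E
python3 g.py 600.2 186.1 180 31.5; python3 -c "from workcell import manip;print(manip.tip_reach)"
```

```text
pos [565.9 170.5 264.3] d mm [ 34.3  15.6 -84.3] rv [ 0.0047 -0.0092  0.0341] F [ 0.5 -0.4 -1.3] T [-0.01 -0.01 -0.04] g 1.001 t 2.325
0.019
```

```bash
python3 -m jog '[[[0.017,0.008,-0.035],[0.0025,-0.005,0.017],100],[[0.017,0.008,-0.035],[0.0025,-0.005,0.017],100],[[0,0,-0.015],[0,0,0],100],[[0,0,0],[0,0,0],100]]'; python3 g.py 600.2 186.1 48 31.5
```

```text
clock: 2.82
position: [0.6026, 0.177, 0.1777]
ee_rot: [0.964, 0.266, 0.001, 0.002]
ft_force: [-0.5, 0.8, 0.3]
grip_width: 1.0
pos [602.6 177.  177.7] d mm [  -2.4    9.1 -129.7] rv [0.0043 0.0027 0.0104] F [-0.5  0.8  0.3] T [-0.02 -0.01  0.02] g 1.0 t 2.825
```

```bash
python3 -m jog '[[[-0.0024,0.009,-0.025],[0.004,0.003,0.01],100],[[0,0,0],[0,0,0],100]]' 60
python3 - <<'E'
from h import *
import g
p,d,K,V=shot("wrist","w3");g.go(600.2,186.1,48,31.5)
P=cloud(d,K,V);Z=P[...,2]
m=(Z>.055)&(Z<.085)&(d>0)&(P[...,0]>.55)&(P[...,0]<.65)&(P[...,1]>.14)&(P[...,1]<.23)
q=P[m][:,:2];print(len(q),q.mean(0),cv2.minAreaRect(q.astype(np.float32)*1000),np.median(Z[m]))
E
```

```text
clock: 3.08
position: [0.601, 0.1841, 0.1553]
ee_rot: [0.963, 0.27, 0.001, 0.001]
ft_force: [0.2, -0.4, 0.4]
grip_width: 1.0
pos [602.2 183.9 157. ] d mm [  -2.     2.2 -109. ] rv [0.0004 0.0056 0.0043] F [ 1.6 -0.1  0.6] T [ 0.02 -0.05 -0.03] g 1.001 t 3.125
1252 [0.60163816 0.18691424] ((599.8883666992188, 186.00462341308594), (48.05805969238281, 10.760221481323242), 31.313159942626953) 0.07133436827319309
```

View pics/w3.png

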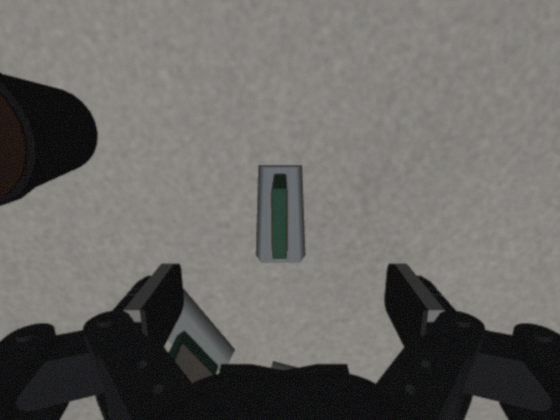

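```bash
python3 -m jog '[[[-0.001,0.001,-0.035],[0,0.003,0.002],100],[[0,0,-0.035],[0,0,0],100],[[0,0,-0.02],[0,0,0],100],[[0,0,0],[0,0,0],100]]' 60; python3 g.py 600.2 186.1 48 31.5
```

```text
clock: 3.62
position: [0.6058, 0.1833, 0.0735]
ee_rot: [0.963, 0.268, 0.007, 0.002]
ft_force: [-0.9, 0.1, 1.1]
grip_width: 1.0
pos [605.8 183.3  73.5] d mm [ -5.6   2.8 -25.5] rv [-0.0006  0.0142  0.0065] F [-0.9  0.1  1.1] T [-0.07  0.01  0.01] g 1.0 t 3.625
```

```bash
python3 -m jog '[[[-0.005,0.003,-0.02],[0,0.013,0.006],100],[[0,0,0],[0,0,0],100]]'; python3 g.py 600.2 186.1 48 31.5
```

```text
clock: 3.88
position: [0.6019, 0.1867, 0.0551]
ee_rot: [0.963, 0.271, 0.002, -0.0]
ft_force: [-0.1, -0.3, 0.1]
grip_width: 0.995
pos [601.9 186.7  55.1] d mm [-1.7 -0.6 -7.1] rv [-0.0013  0.0036  0.0006] F [-0.1 -0.3  0.1] T [0.03 0.02 0.03] g 0.995 t 3.875
```

```bash
python3 -m jog '[[[-0.0017,-0.0006,-0.006],[-0.001,0.003,0],100],[[0,0,0],[0,0,0],60],[[0,0,0],[0,0,0],30],[[0,0,0],[0,0,0],10]]' 60; python3 g.py 600.2 186.1 48 31.5;python3 -m jog '[[[0,0,0],[0,0,0],0],[[0,0,0],[0,0,0],0],[[0,0,0],[0,0,0],0],[[0,0,0],[0,0,0],0]]' 60; python3 g.py 600.2 186.1 48 31.5
```

```text
clock: 4.38
position: [0.6011, 0.1865, 0.0506]
ee_rot: [0.963, 0.271, 0.002, -0.0]
ft_force: [-0.2, -0.3, 0.1]
grip_width: 0.374
pos [601.1 186.5  50.6] d mm [-0.9 -0.4 -2.6] rv [-0.0009  0.0029  0.0007] F [-0.2 -0.3  0.1] T [ 0.04  0.03 -0.05] g 0.374 t 4.375
clock: 4.88
position: [0.6012, 0.1865, 0.0508]
ee_rot: [0.963, 0.271, 0.002, -0.0]
ft_force: [-0.4, 0.3, -0.3]
grip_width: 0.109
pos [601.2 186.5  50.8] d mm [-1.  -0.4 -2.8] rv [-0.0011  0.0033  0.0007] F [-0.4  0.3 -0.3] T [-0.01 -0.07  0.02] g 0.109 t 4.875
```

```bash
python3 -m jog '[[[0,0,0.03],[0,0,0],0],[[0,0,0.03],[0,0,0],0],[[0,0,0],[0,0,0],0]]' 60
python3 - <<'E'
from h import *
import g
p,d,K,V=shot("wrist","w4");g.go(553.7,-203.8,110,12.42)
E
```

```text
clock: 5.25
position: [0.5999, 0.1858, 0.1102]
ee_rot: [0.963, 0.271, -0.0, 0.0]
ft_force: [1.1, 0.1, -3.3]
grip_width: 0.11
pos [599.1 185.4 108.5] d mm [ -45.4 -389.2    1.5] rv [ 0.0005 -0.0027 -0.3323] F [-0.3 -0.1 -3.2] T [0.01 0.05 0.02] g 0.109 t 5.3
```

View pics/w4.png

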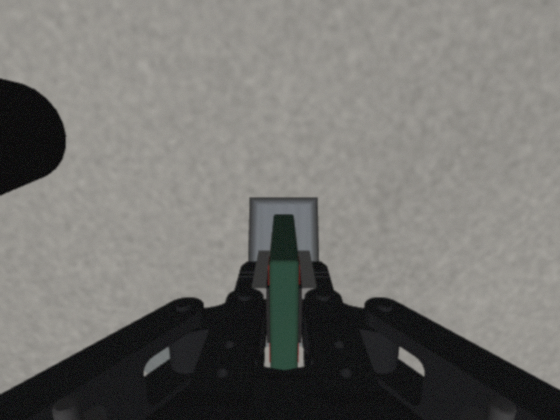

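The marker is lifted, upright and square in the jaws (nose edge at row 198, columns 250–318), with 3.2 N of weight felt. Carrying it to the landing.

```bash
python3 -m jog '[[[-0.005,-0.05,0.003],[0,0,-0.045],0],[[-0.006,-0.055,0],[0,0,-0.045],0],[[-0.006,-0.055,0],[0,0,-0.045],0],[[-0.006,-0.055,0],[0,0,-0.045],0],[[-0.006,-0.055,0],[0,0,-0.045],0]]'; python3 g.py 553.7 -203.8 110 12.42; python3 -m jog '[[[-0.006,-0.045,0],[0,0,-0.045],0],[[-0.005,-0.04,0],[0,0,-0.045],0],[[0,0,0],[0,0,0],0]]'; python3 g.py 553.7 -203.8 85 12.42
```

```text
clock: 5.92
position: [0.5634, -0.0869, 0.1026]
ee_rot: [0.987, 0.162, -0.006, -0.003]
ft_force: [-0.4, -1.6, -3.2]
grip_width: 0.108
pos [563.4 -86.9 102.6] d mm [  -9.7 -116.9    7.4] rv [-0.0042 -0.0128 -0.1096] F [-0.4 -1.6 -3.2] T [-0.08 -0.09 -0.03] g 0.108 t 5.925
clock: 6.3
position: [0.5471, -0.1811, 0.0968]
ee_rot: [0.994, 0.112, -0.01, -0.003]
ft_force: [-0.5, 0.3, -3.8]
grip_width: 0.108
pos [ 547.1 -181.1   96.8] d mm [  6.6 -22.7 -11.8] rv [-0.0041 -0.0208 -0.007 ] F [-0.5  0.3 -3.8] T [ 0.1  -0.08  0.02] g 0.108 t 6.3
```

```bash
python3 -m jog '[[[0.0066,-0.0227,0],[-0.004,-0.021,-0.007],0],[[0,0,0],[0,0,0],0]]'; python3 g.py 553.7 -203.8 85 12.42; python3 -m jog '[[[0,0,0],[0,0,0],0]]'; python3 g.py 553.7 -203.8 85 12.42
```

```text
clock: 6.55
position: [0.5527, -0.2039, 0.0939]
ee_rot: [0.994, 0.108, -0.001, -0.001]
ft_force: [0.0, -0.6, -3.9]
grip_width: 0.109
pos [ 552.7 -203.9   93.9] d mm [ 1.   0.1 -8.9] rv [-0.0015 -0.0024 -0.0005] F [ 0.  -0.6 -3.9] T [ 0.   -0.02 -0.01] g 0.109 t 6.55
clock: 6.68
position: [0.5525, -0.2029, 0.093]
ee_rot: [0.994, 0.109, -0.002, -0.001]
ft_force: [-0.6, 0.4, -3.1]
grip_width: 0.107
pos [ 552.5 -202.9   93. ] d mm [ 1.2 -0.9 -8. ] rv [-0.0025 -0.0034 -0.0017] F [-0.6  0.4 -3.1] T [ 0.02 -0.08  0.  ] g 0.107 t 6.675
```

```bash
cat > st.py <<'E'
from h import *
A=np.radians(12.417);M=np.array([[np.cos(A),np.sin(A)],[-np.sin(A),np.cos(A)]])
O=np.array([594.35,-194.86])-2.5*M[0]
def S(xy):return (np.asarray(xy)*1000-O)@M.T
E
python3 - <<'E'
from st import *
import g
from workcell import sensors
p,d,K,V=shot("wrist","w5");g.go(553.7,-203.8,61,12.42)
P=cloud(d,K,V);Q=S(P[...,:2]);Z=P[...,2]
print("tcp stand",S(sensors.get_obs()["position"][:2]))
m=(Z>.0205)&(Z<.03)&(Q[...,0]>-3)&(Q[...,0]<100)&(abs(Q[...,1])<45)
print("rails",Q[m].min(0),Q[m].max(0));
for x in (30,50,70,85):
    y=Q[...,1][m&(abs(Q[...,0]-x)<4)];print(x,y[y<0].min(),y[y<0].max(),y[y>0].min(),y[y>0].max())
f=(Z>.045)&(Z<.068)&(Q[...,0]>-60)&(Q[...,0]<10)&(abs(Q[...,1])<25)
print("foot",f.sum(),np.median(Z[f]),cv2.minAreaRect(Q[f].astype(np.float32)),Q[f].min(0),Q[f].max(0))
b=(Z>.1)&(Z<.13)&(Q[...,0]>-80)&(Q[...,0]<10)&(abs(Q[...,1])<9)
print("blade",b.sum(),np.median(Z[b]),cv2.minAreaRect(Q[b].astype(np.float32)))
E
```

```text
pos [ 552.4 -203.3   93. ] d mm [  1.3  -0.5 -32. ] rv [-0.002  -0.0035 -0.0013] F [ 0.1 -1.1 -3.7] T [-0.04  0.02  0.03] g 0.11 t 6.725
tcp stand [-40.31139304   0.80462954]
rails [ -0.23158072 -37.28119323] [83.31362002 37.20955051]
30 -37.08222890734204 -14.510180291303914 14.591189752497938 36.93929308917032
50 -37.02737958903815 -13.481417944237633 13.686147897025961 36.954548561657575
70 -37.26038187269356 -12.423600611111947 12.251356214731324 37.01620025726727
85 -37.04175023795514 -12.264975977938372 12.119924617646918 36.93627233198438
foot 2793 0.057190819805812775 ((-30.800107955932617, 1.2490100860595703), (34.948604583740234, 37.06865692138672), 1.148877739906311) [-48.64251806 -17.62199517] [-13.37202542  19.4292447 ]
blade 5412 0.11368372575180649 ((-38.95806121826172, -0.4885234832763672), (44.44097900390625, 18.017141342163086), 2.7302112579345703)
```

View pics/w5.png

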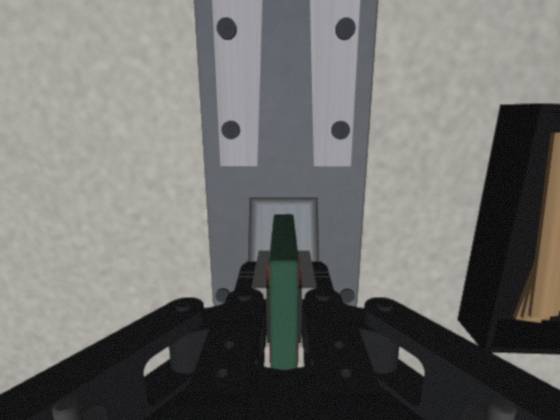

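```bash
python3 -m jog '[[[0.001,-0.0007,-0.014],[-0.002,-0.003,-0.001],0],[[0,0,-0.01],[0,0,0],0],[[0,0,0],[0,0,0],0]]'; python3 g.py 553.7 -203.8 61 12.42
```

```text
clock: 7.1
position: [0.5532, -0.2026, 0.0665]
ee_rot: [0.994, 0.109, -0.001, -0.0]
ft_force: [-0.1, -0.8, -3.6]
grip_width: 0.107
pos [ 553.2 -202.6   66.5] d mm [ 0.5 -1.2 -5.5] rv [-0.0006 -0.0013 -0.0023] F [-0.1 -0.8 -3.6] T [-0.02 -0.02  0.03] g 0.107 t 7.1
```

```bash
python3 -m jog '[[[0.0003,-0.001,-0.004],[0,-0.001,-0.002],0],[[0,0,0],[0,0,0],0]]'; python3 g.py 553.7 -203.8 61 12.42;  python3 -m jog '[[[0,-0.0003,-0.0015],[0,0,0],0],[[0,0,0],[0,0,0],0]]'; python3 g.py 553.7 -203.8 61 12.42
```

```text
clock: 7.35
position: [0.5536, -0.2035, 0.0623]
ee_rot: [0.994, 0.108, -0.0, -0.0]
ft_force: [1.0, 0.2, -3.2]
grip_width: 0.107
pos [ 553.6 -203.5   62.3] d mm [ 0.1 -0.3 -1.3] rv [-0.0007 -0.0002 -0.0005] F [ 1.   0.2 -3.2] T [-0.01 -0.01 -0.04] g 0.107 t 7.35
clock: 7.6
position: [0.5539, -0.204, 0.0611]
ee_rot: [0.994, 0.108, 0.0, -0.0]
ft_force: [0.6, -0.5, -3.4]
grip_width: 0.107
pos [ 553.9 -204.    61.1] d mm [-0.2  0.2 -0.1] rv [-0.0004  0.0006 -0.0003] F [ 0.6 -0.5 -3.4] T [ 0.03 -0.01 -0.02] g 0.107 t 7.6
```

```bash
for i in 1; do python3 -m jog '[[[0,0,-0.001],[0,0,0],0],[[0,0,0],[0,0,0],0]]'; done; python3 g.py 553.7 -203.8 60 12.42; python3 -m jog '[[[0,0,-0.001],[0,0,0],0],[[0,0,0],[0,0,0],0]]';python3 g.py 553.7 -203.8 60 12.42
```

```text
clock: 7.85
position: [0.5543, -0.2041, 0.0608]
ee_rot: [0.994, 0.108, 0.001, 0.0]
ft_force: [0.9, -1.1, -3.7]
grip_width: 0.109
pos [ 554.3 -204.1   60.8] d mm [-0.6  0.3 -0.8] rv [ 0.      0.0015 -0.0003] F [ 0.9 -1.1 -3.7] T [-0.04 -0.02 -0.01] g 0.109 t 7.85
clock: 8.1
position: [0.5547, -0.2042, 0.0608]
ee_rot: [0.994, 0.108, 0.001, 0.0]
ft_force: [-0.0, -0.4, -2.7]
grip_width: 0.109
pos [ 554.7 -204.2   60.8] d mm [-1.   0.4 -0.8] rv [ 0.0006  0.0024 -0.0002] F [-0.  -0.4 -2.7] T [ 0.   -0.01  0.01] g 0.109 t 8.1
```

```bash
python3 -m jog '[[[-0.001,0.0003,-0.002],[0.0005,0.002,0],0],[[0,0,0],[0,0,0],0]]';python3 g.py 553.7 -203.8 60 12.42
```

```text
clock: 8.35
position: [0.5549, -0.2042, 0.0609]
ee_rot: [0.994, 0.108, 0.001, 0.001]
ft_force: [-0.4, 0.1, -3.1]
grip_width: 0.111
pos [ 554.9 -204.2   60.9] d mm [-1.2  0.4 -0.9] rv [ 0.0013  0.003  -0.0001] F [-0.4  0.1 -3.1] T [ 0.    0.01 -0.02] g 0.111 t 8.35
```

```bash
python3 -m jog '[[[-0.001,0,-0.002],[0,0.0,0],0]]';python3 g.py 553.7 -203.8 60 12.42;  python3 -m jog '[[[-0.0005,0,-0.003],[0,0.0,0],0]]';python3 g.py 553.7 -203.8 60 12.42
```

```text
clock: 8.48
position: [0.555, -0.2043, 0.0606]
ee_rot: [0.994, 0.108, 0.002, 0.001]
ft_force: [-5.6, 3.5, 25.9]
grip_width: 0.104
pos [ 555.  -204.3   60.6] d mm [-1.3  0.5 -0.6] rv [ 0.002   0.0052 -0.0002] F [-5.6  3.5 25.9] T [ 0.74  1.51 -0.01] g 0.104 t 8.475
clock: 8.6
position: [0.5557, -0.2045, 0.0606]
ee_rot: [0.994, 0.108, 0.004, 0.002]
ft_force: [-11.4, 3.5, 35.8]
grip_width: 0.108
pos [ 555.7 -204.5   60.6] d mm [-2.   0.7 -0.6] rv [ 0.0033  0.0076 -0.0001] F [-11.4   3.5  35.8] T [ 0.83  2.76 -0.07] g 0.108 t 8.6
```

```bash
python3 -m jog '[[[-0.001,0.0005,0.001],[0.0033,0.0076,0],0],[[0,0,0],[0,0,0],0]]';python3 g.py 553.7 -203.8 61 12.42; python3 -c "
from st import *
from workcell import sensors
print(S(sensors.get_obs()['position'][:2]))"
```

```text
clock: 8.85
position: [0.5547, -0.2039, 0.0616]
ee_rot: [0.994, 0.108, -0.0, -0.0]
ft_force: [-0.1, -0.6, -2.8]
grip_width: 0.107
pos [ 554.7 -203.9   61.6] d mm [-1.   0.1 -0.6] rv [-0.0001 -0.0001 -0.0002] F [-0.1 -0.6 -2.8] T [-0.03 -0.02 -0.02] g 0.107 t 8.85
[-38.20236831  -0.32415095]
```

```bash
python3 -m jog '[[[0,0,-0.0008],[0,0,0],0],[[0,0,0],[0,0,0],0]]';python3 g.py 553.7 -203.8 61 12.42; python3 -m jog '[[[0,0,0],[0,0,0],30],[[0,0,0],[0,0,0],30],[[0,0,0],[0,0,0],30]]'
python3 - <<'E'
from st import *
import g
from workcell import sensors
p,d,K,V=shot("wrist","w6");g.go(553.7,-203.8,61,12.42)
P=cloud(d,K,V);Q=S(P[...,:2]);Z=P[...,2]
print("tcp stand",S(sensors.get_obs()["position"][:2]))
f=(Z>.02)&(Z<.035)&(Q[...,0]>-60)&(Q[...,0]<-4)&(abs(Q[...,1])<25)
print("foot",f.sum(),np.median(Z[f]),cv2.minAreaRect(Q[f].astype(np.float32)),Q[f].min(0),Q[f].max(0))
for x in(-13,-18,-23,-28,-33):
    y=Q[...,1][f&(abs(Q[...,0]-x)<1.5)];print(x,y.min(),y.max(),(y.min()+y.max())/2)
E
```

```text
clock: 9.1
position: [0.5545, -0.204, 0.0607]
ee_rot: [0.994, 0.108, -0.0, -0.0]
ft_force: [-1.4, 0.6, 4.0]
grip_width: 0.112
pos [ 554.5 -204.    60.7] d mm [-0.8  0.2  0.3] rv [-0.0001 -0.0005 -0.0001] F [-1.4  0.6  4. ] T [0.09 0.24 0.03] g 0.112 t 9.1
clock: 9.48
position: [0.5546, -0.204, 0.0602]
ee_rot: [0.994, 0.108, -0.0, -0.0]
ft_force: [0.6, -0.3, -0.2]
grip_width: 0.3
pos [ 554.6 -204.    60.2] d mm [-0.9  0.2  0.8] rv [-0.0003 -0.0005 -0.0001] F [-0.2  0.8 -0.5] T [-0.02  0.02 -0.01] g 0.299 t 9.525
tcp stand [-38.30814769  -0.35904056]
foot 3144 0.025456023627055138 ((-35.7572021484375, -1.0340690612792969), (30.33107566833496, 48.32292556762695), 89.86612701416016) [-59.9424096  -16.19949574] [-11.59733764  14.13519021]
-13 -15.181951355962747 13.105894068331425 -1.038028643815661
-18 -15.312208204166465 13.17602514670206 -1.0680915287322028
-23 -15.35473465841317 13.851278161530928 -0.751728248441121
-28 -16.00268217470723 13.954713210866217 -1.0239844819205057
-33 -16.13996278772571 14.073678115397149 -1.033142336164281
```

View pics/w6.png

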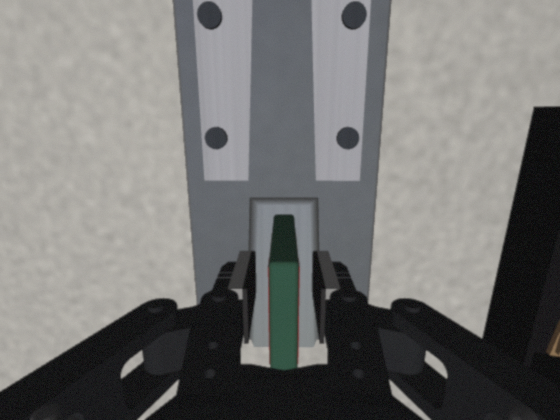

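```bash
python3 -m jog '[[[0,0,0],[0,0,0],0],[[0,0,0],[0,0,0],0],[[0,0,0],[0,0,0],0]]' 40
python3 - <<'E'
from st import *
import g
from workcell import sensors
p,d,K,V=shot("wrist","w7");g.go(553.7,-203.8,61,12.42)
P=cloud(d,K,V);Q=S(P[...,:2]);Z=P[...,2]
print("tcp stand",S(sensors.get_obs()["position"][:2]))
m=(Z>.0205)&(Z<.03)&(Q[...,0]>-3)&(Q[...,0]<100)&(abs(Q[...,1])<45);print("mouth x",Q[...,0][m].min())
for x in (5,15,30,50):
    y=Q[...,1][m&(abs(Q[...,0]-x)<4)];print(x,y[y<0].min(),y[y<0].max(),y[y>0].min(),y[y>0].max())
f=(Z>.02)&(Z<.035)&(Q[...,0]>-60)&(Q[...,0]<-4)&(abs(Q[...,1])<25)
for x in(-13,-18,-23,-28,-33):
    y=Q[...,1][f&(abs(Q[...,0]-x)<1.5)];print(x,y.min(),y.max(),(y.min()+y.max())/2)
E
```

```text
clock: 9.9
position: [0.5547, -0.204, 0.0603]
ee_rot: [0.994, 0.108, -0.0, -0.0]
ft_force: [0.2, 0.2, -0.6]
grip_width: 0.11
pos [ 554.6 -204.    60.3] d mm [-0.9  0.2  0.7] rv [-0.0003 -0.0003 -0.0001] F [ 0.8 -1.5 -0.6] T [-0.07 -0.01 -0.01] g 0.111 t 9.95
tcp stand [-38.23018728  -0.35718858]
mouth x -0.5165358288761548
5 -37.21512071154084 -15.78635167563329 15.598003288288103 37.09645941732918
15 -37.14953452378636 -15.434905117967526 15.36884463332347 36.89729795499524
30 -37.07678417992445 -14.654100181110012 14.494262023190023 36.87039972693971
50 -37.2076490150164 -13.731078141687325 13.442470505341904 37.025971709023096
-13 -15.140136262947118 13.12856151589275 -1.005787373527184
-18 -15.26766575284497 13.77606403444566 -0.7458008591996546
-23 -15.377938744066869 13.841221625171208 -0.7683585594478304
-28 -16.04597659783641 13.948387003764005 -1.0487947970362033
-33 -16.130715031351375 14.072505654954012 -1.0291046881986814
```

```bash
python3 -m jog '[[[0.0038,0.0017,0.0002],[0,0,0],0],[[0,0,0],[0,0,0],0]]'
python3 - <<'E'
from st import *
import g
from workcell import sensors
g.go(553.7,-203.8,60.5,12.42);print(S(sensors.get_obs()["position"][:2]))
E
```

```text
clock: 10.2
position: [0.5586, -0.2021, 0.0603]
ee_rot: [0.994, 0.108, -0.0, -0.0]
ft_force: [0.8, 0.9, 0.5]
grip_width: 0.105
pos [ 558.6 -202.1   60.3] d mm [-4.9 -1.7  0.2] rv [-0.0004 -0.0006 -0.0001] F [0.8 0.9 0.5] T [ 0.13 -0.14 -0.01] g 0.105 t 10.2
[-33.99284832   0.61916135]
```

```bash
cat >> g.py <<'E'
def s(yaw=12.42):
    import st
    o=sensors.get_obs();q=st.S(o["position"][:2]);f=st.M@o["ft_force"][:2]
    a=np.radians(yaw);c,s_=np.cos(a),np.sin(a)
    T=np.array([[c,s_,0],[s_,-c,0],[0,0,-1]])
    print("stand xy",np.round(q,2),"z",round(o["position"][2]*1000,2),"F(st)",np.round(f,1),round(o["ft_force"][2],1),"rv",np.round((R.from_matrix(T)*R.from_quat(o["ee_rot"]).inv()).as_rotvec(),4),"T",np.round(o["torque"],2),"g",round(float(o["grip_width"]),3),"t",o["clock"])
E
python3 -m jog '[[[0.0058,0.0012,0],[0,0,0],0],[[0.0058,0.0012,0],[0,0,0],0]]' >/dev/null; python3 -c "import g;g.s()"
python3 -m jog '[[[0.0048,0.001,0],[0,0,0],0]]' >/dev/null; python3 -c "import g;g.s()"
```

```text
stand xy [-21.9    0.29] z 60.27 F(st) [-0.9  0.2] 0.6 rv [-0.0002 -0.0011  0.0003] T [-0.05  0.14 -0.01] g 0.11 t 10.45
stand xy [-16.49   0.21] z 60.31 F(st) [-1.  -0.5] 1.1 rv [-0.0001 -0.0011  0.0003] T [-0.1   0.19 -0.02] g 0.11 t 10.575
```

```bash
python3 -m jog '[[[0.0048,0.0014,0],[0,0,0],0],[[0.0048,0.0012,0],[0,0,0],0]]' >/dev/null; python3 -c "import g;g.s()"
python3 -m jog '[[[0.0048,0.0013,0],[0,0,0],0]]' >/dev/null; python3 -c "import g;g.s()"
python3 -m jog '[[[0.0048,0.0012,0],[0,0,0],0]]' >/dev/null; python3 -c "import g;g.s()"
```

```text
stand xy [-5.75  0.69] z 60.28 F(st) [-1.5 -0.2] 1.6 rv [-0.0001 -0.0011  0.0002] T [-0.1   0.22 -0.03] g 0.113 t 10.825
stand xy [-0.48  0.91] z 60.28 F(st) [-1.2  0.1] 1.1 rv [-0.0001 -0.0012  0.0003] T [-0.1   0.21  0.09] g 0.109 t 10.95
stand xy [4.86 1.07] z 60.29 F(st) [-1.2 -0.2] 0.5 rv [-0.0001 -0.0011  0.0003] T [-0.16  0.25  0.05] g 0.106 t 11.075
```

```bash
python3 -m jog '[[[0.0040,0.0006,0],[0,0,0],0]]' >/dev/null; python3 -c "import g;g.s()"
python3 -m jog '[[[0.003,0.0006,0],[0,0,0],0]]' >/dev/null; python3 -c "import g;g.s()"
python3 -m jog '[[[0,0,0],[0,0,0],0]]' >/dev/null; python3 -c "
import g;g.s()
from st import *
p,d,K,V=shot('wrist','w8')"
```

```text
stand xy [9.28 0.92] z 60.28 F(st) [-1.3 -0.2] 1.1 rv [-0.0002 -0.0012  0.    ] T [-0.08  0.19  0.04] g 0.109 t 11.2
stand xy [12.61  0.83] z 60.31 F(st) [-1.8 -0.5] 1.6 rv [-0.0002 -0.0011  0.    ] T [-0.08  0.23  0.  ] g 0.107 t 11.325
stand xy [13.05  0.94] z 60.31 F(st) [ 0.7 -0.9] -0.8 rv [-0.0003 -0.0006 -0.0002] T [ 0.03 -0.17 -0.  ] g 0.116 t 11.45
```

View pics/w8.png

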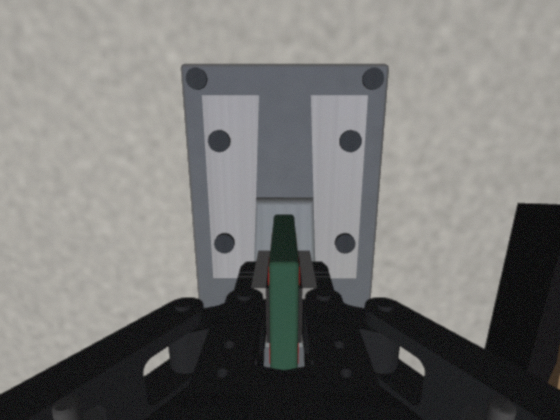

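```bash
python3 -m jog '[[[0,0,0],[0,0,0],40],[[0,0,0],[0,0,0],40],[[0,0,0.03],[0,0,0],40],[[0,0,0.04],[0,0,0],40],[[0,0,0.02],[0,0,0],40]]'; python3 -c "import g;g.s()"; python3 -m jog '[[[-0.04,-0.009,0.0],[0,0,0],20],[[-0.04,-0.009,0],[0,0,0],0],[[0,0,0],[0,0,0],0],[[0,0,0],[0,0,0],0]]'
python3 - <<'E'
import g
from st import *
g.s()
p,d,K,V=shot("wrist","w9");P=cloud(d,K,V);Q=S(P[...,:2]);Z=P[...,2]
f=(Z>.02)&(Z<.03)&(Q[...,0]>-55)&(Q[...,0]<65)&(abs(Q[...,1])<45)
for x in(-35,-30,-25,-20,-15,-10,-5, 5,15,25,35,45,55):
    y=Q[...,1][f&(abs(Q[...,0]-x)<1.5)];
    if len(y):print(x,np.round([y.min(),y.max(),(y.min()+y.max())/2],2),len(y))
print("tail x",Q[...,0][f&(abs(Q[...,1])<12)].min())
E
```

```text
clock: 12.12
position: [0.6025, -0.1914, 0.1507]
ee_rot: [0.994, 0.108, -0.002, -0.001]
ft_force: [0.4, 1.6, 0.3]
grip_width: 0.399
stand xy [11.22  1.62] z 150.65 F(st) [0.8 1.4] 0.3 rv [-0.0017 -0.0045 -0.    ] T [-0.02 -0.05 -0.02] g 0.399 t 12.125
clock: 12.62
position: [0.5217, -0.2098, 0.1534]
ee_rot: [0.994, 0.108, 0.0, -0.0]
ft_force: [0.7, -0.0, -0.1]
grip_width: 0.002
stand xy [-71.67   1.03] z 153.36 F(st) [ 0.7 -0.2] -0.1 rv [-0.0001  0.0002 -0.0002] T [-0.04 -0.02  0.08] g 0.002 t 12.625
-35 [-17.22  18.01   0.39] 192
-30 [-17.14  17.94   0.4 ] 194
-25 [-17.03  17.78   0.37] 191
-20 [-16.94  16.94  -0.  ] 190
-15 [-15.99  17.65   0.83] 153
-10 [-15.97  16.85   0.44] 129
-5 [-15.91  16.75   0.42] 101
5 [-36.89  37.08   0.09] 417
15 [-37.17  36.52  -0.32] 418
25 [-36.67  37.     0.17] 384
35 [-36.92  36.47  -0.22] 428
45 [-36.99  36.74  -0.12] 338
55 [-36.77  36.91   0.07] 354
tail x -40.334732609241
```

View pics/w9.png

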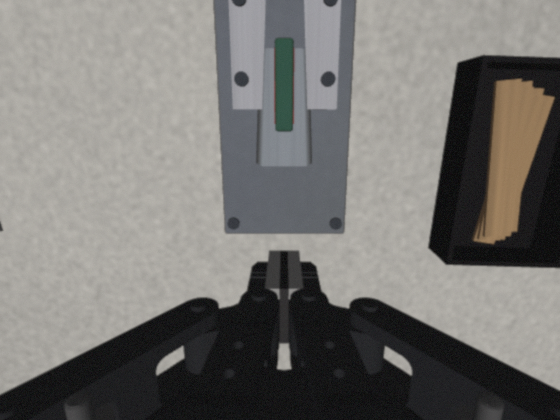

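```bash
python3 -m jog '[[[0,0,-0.03],[0,0,0],0],[[0,0,-0.03],[0,0,0],0],[[0,0,-0.03],[0,0,0],0],[[0,0,-0.008],[0,0,0],0],[[0,0,0],[0,0,0],0]]' 40 >/dev/null; python3 -c "import g;g.s()"
```

```text
stand xy [-66.98   2.13] z 53.29 F(st) [ 0.2 -0. ] -0.5 rv [-0.0012  0.0031 -0.0042] T [-0.01  0.05 -0.  ] g -0.001 t 13.3
```

```bash
python3 -m jog '[[[0,-0.0016,-0.012],[-0.001,0.003,-0.004],0],[[0,0,-0.004],[0,0,0],0],[[0,0,0],[0,0,0],0]]' >/dev/null; python3 -c "import g;g.s()"
```

```text
stand xy [-65.86  -0.26] z 38.41 F(st) [0.2 0.9] -0.1 rv [0.0011 0.003  0.    ] T [-0.01  0.01 -0.01] g -0.001 t 13.675
```

```bash
python3 -m jog '[[[0,0.0008,-0.004],[0.001,0.003,0],0],[[0,0,0],[0,0,0],0]]' >/dev/null; python3 -c "import g;g.s()"; python3 -m jog '[[[0.005,0.0011,0],[0,0,0],0],[[0,0,0],[0,0,0],0]]' >/dev/null; python3 -c "import g;g.s()"
python3 - <<'E'
from h import *
shot("side","s1");p=ld("s1")[0][150:250,230:380];cv2.imwrite("pics/s1c.png",cv2.resize(p,(750,500),interpolation=2)[:,:,::-1])
E
```

```text
stand xy [-65.42   0.38] z 34.74 F(st) [-0.  -0.2] 0.1 rv [0.0004 0.0006 0.0001] T [-0.03 -0.   -0.02] g 0.0 t 13.925
stand xy [-59.7   0.3] z 35.05 F(st) [0.4 0.4] 0.1 rv [ 0.0006  0.0011 -0.    ] T [ 0.01 -0.06  0.01] g 0.002 t 14.175
```

View pics/s1c.png

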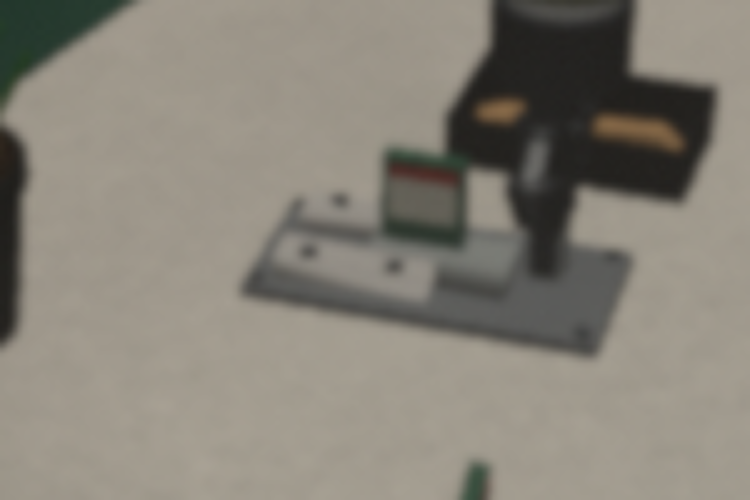

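The closed fingers are behind the tail (crop (540,265), with the tail at (515,265)). The body clears the blade. Advancing in small steps.

```bash
python3 -m jog '[[[0.004,0.0009,0],[0,0,0],0]]' >/dev/null; python3 -c "import g;g.s()"; for i in 1 2 3 4 5; do :; done; python3 -m jog '[[[0.002,0.0004,0],[0,0,0],0]]' >/dev/null; python3 -c "import g;g.s()"; python3 -m jog '[[[0.002,0.0004,0],[0,0,0],0]]' >/dev/null; python3 -c "import g;g.s()"; python3 -m jog '[[[0.001,0.0002,0],[0,0,0],0]]' >/dev/null; python3 -c "import g;g.s()"
```

```text
stand xy [-55.97   0.1 ] z 35.0 F(st) [-0.4 -0.7] 0.2 rv [0.0008 0.0006 0.0005] T [-0.03  0.01  0.  ] g 0.0 t 14.35
stand xy [-53.52   0.1 ] z 35.09 F(st) [-0.1 -0.3] -0.5 rv [0.0008 0.0009 0.0003] T [-0.03  0.01 -0.07] g -0.0 t 14.475
stand xy [-51.39   0.06] z 35.05 F(st) [-1.5 -0.1] 0.6 rv [0.0008 0.0008 0.0004] T [-0.13  0.34  0.05] g 0.001 t 14.6
stand xy [-5.043e+01  2.000e-02] z 35.01 F(st) [-2.4 -0.1] 1.1 rv [0.0008 0.0003 0.0004] T [-0.03  0.25  0.04] g -0.001 t 14.725
```

```bash
python3 -m jog '[[[0.0008,0.0002,0],[0,0,0],0],[[0.0008,0.0002,0],[0,0,0],0],[[0.0008,0.0002,0],[0,0,0],0]]' >/dev/null; python3 -c "import g;g.s()"; python3 -m jog '[[[0.0008,0.0002,0],[0,0,0],0],[[0.0008,0.0002,0],[0,0,0],0],[[0.0008,0.0002,0],[0,0,0],0]]' >/dev/null; python3 -c "import g;g.s()"; python3 -m jog '[[[0.0008,0.0002,0],[0,0,0],0],[[0.0008,0.0002,0],[0,0,0],0],[[0.0008,0.0002,0],[0,0,0],0]]' >/dev/null; python3 -c "import g;g.s()"
```

```text
stand xy [-4.827e+01 -3.000e-02] z 34.94 F(st) [-0.7  1.8] 0.8 rv [ 0.0009 -0.0004  0.0007] T [-0.05  0.28 -0.03] g 0.005 t 15.1
stand xy [-4.568e+01 -3.000e-02] z 34.97 F(st) [-1.6  0.8] 1.4 rv [ 0.001  -0.0004  0.0008] T [-0.08  0.28 -0.02] g -0.001 t 15.475
stand xy [-43.04   0.07] z 34.97 F(st) [-1.8 -1. ] 1.1 rv [ 0.001  -0.0005  0.0008] T [-0.08  0.26  0.01] g -0.003 t 15.85
```

```bash
J='x'; python3 -m jog '[[[0.0008,0.0002,0],[0,0,0],0],[[0.0008,0.0002,0],[0,0,0],0],[[0.0008,0.0002,0],[0,0,0],0]]' >/dev/null; python3 -c "import g;g.s()"; python3 -m jog '[[[0.0008,0.0002,0],[0,0,0],0],[[0.0008,0.0002,0],[0,0,0],0],[[0.0008,0.0002,0],[0,0,0],0]]' >/dev/null; python3 -c "import g;g.s()"; python3 -m jog '[[[0.0008,0.0002,0],[0,0,0],0],[[0.0008,0.0002,0],[0,0,0],0],[[0.0008,0.0002,0],[0,0,0],0]]' >/dev/null; python3 -c "import g;g.s()"; python3 -m jog '[[[0.0008,0.0001,0],[0,0,0],0],[[0.0008,0.0002,0],[0,0,0],0],[[0.0008,0.0002,0],[0,0,0],0]]' >/dev/null; python3 -c "import g;g.s()"
```

```text
stand xy [-40.37   0.1 ] z 34.96 F(st) [-1.8 -0.5] 1.3 rv [ 0.001  -0.0004  0.0008] T [-0.09  0.26  0.02] g 0.003 t 16.225
stand xy [-37.79   0.15] z 34.95 F(st) [-1.9  0.1] 0.3 rv [ 0.0011 -0.0005  0.0009] T [-0.14  0.31  0.02] g 0.001 t 16.6
stand xy [-35.26   0.07] z 34.94 F(st) [-1.4 -0.5] 1.6 rv [ 0.0012 -0.0007  0.001 ] T [-0.17  0.28  0.01] g -0.003 t 16.975
stand xy [-32.68  -0.06] z 34.98 F(st) [-0.9 -0.8] 1.2 rv [ 0.0014 -0.0007  0.0011] T [-0.16  0.3  -0.01] g 0.0 t 17.35
```

```bash
python3 -m jog '[[[0.0008,0.0002,0],[0,0,0],0],[[0.0008,0.0002,0],[0,0,0],0],[[0.0008,0.0002,0],[0,0,0],0]]' >/dev/null; python3 -c "import g;g.s()"; python3 -m jog '[[[0.0008,0.0002,0],[0,0,0],0],[[0.0008,0.0002,0],[0,0,0],0],[[0.0008,0.0002,0],[0,0,0],0]]' >/dev/null; python3 -c "import g;g.s()"; python3 -c "
from h import *
p,d,K,V=shot('wrist','w10')"
```

```text
stand xy [-30.12  -0.14] z 34.96 F(st) [-1.4 -0.4] 0.9 rv [ 0.0015 -0.0007  0.0012] T [-0.22  0.41  0.01] g -0.001 t 17.725
stand xy [-28.36  -0.33] z 34.89 F(st) [-8.3  0.8] 5.6 rv [ 0.0019 -0.0025  0.0017] T [-0.27  1.43 -0.02] g -0.001 t 18.1
```

View pics/w10.png

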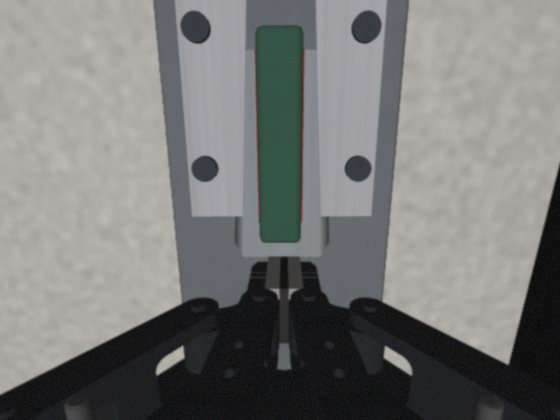

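```bash
python3 -m jog '[[[0.0008,0.0003,0],[0.0015,-0.002,0],0]]' >/dev/null; python3 -c "import g;g.s()"; python3 -m jog '[[[0.0008,0.0002,0],[0,0,0],0]]' >/dev/null; python3 -c "import g;g.s()"
```

```text
stand xy [-28.35  -0.31] z 34.9 F(st) [-7.2 -0.6] 6.4 rv [ 0.0006 -0.0023  0.002 ] T [-0.4   1.47 -0.04] g -0.001 t 18.275
stand xy [-28.32  -0.34] z 34.86 F(st) [-5.8  0.9] 5.0 rv [ 0.0007 -0.004   0.0024] T [-0.13  1.34  0.02] g -0.001 t 18.4
```

```bash
python3 -m jog '[[[0.0011,0.0003,0.0002],[0,-0.003,0.001],0]]' >/dev/null; python3 -c "import g;g.s()"; python3 -m jog '[[[0.0013,0.0003,0.0002],[0,-0.003,0.001],0]]' >/dev/null; python3 -c "import g;g.s()"
```

```text
stand xy [-28.33  -0.32] z 34.86 F(st) [-7.9 -0.2] 4.2 rv [ 0.0008 -0.0035  0.0018] T [-0.23  1.5  -0.03] g -0.001 t 18.525
stand xy [-28.32  -0.33] z 34.83 F(st) [-8.8  0.5] 5.7 rv [ 0.001  -0.0033  0.0013] T [-0.27  1.81  0.04] g 0.002 t 18.65
```

```bash
python3 -m jog '[[[0.0016,0.0004,0.0002],[0.001,-0.003,0.001],0]]' >/dev/null; python3 -c "import g;g.s()"; python3 -m jog '[[[0.0018,0.0004,0.0002],[0.001,-0.003,0.001],0]]' >/dev/null; python3 -c "import g;g.s()"
```

```text
stand xy [-28.26  -0.33] z 34.79 F(st) [-10.5   1.1] 7.8 rv [ 0.0001 -0.0036  0.0008] T [-0.22  2.16  0.02] g -0.001 t 18.775
stand xy [-28.23  -0.37] z 34.8 F(st) [-10.1   2. ] 8.6 rv [-0.0007 -0.0044  0.0005] T [-0.19  2.36  0.01] g -0.001 t 18.9
```

```bash
python3 -m jog '[[[0.0021,0.0005,0.0005],[0,-0.003,0.0],0]]' >/dev/null; python3 -c "import g;g.s()"; python3 -m jog '[[[0.0021,0.0006,0.0005],[0,-0.003,0],0]]' >/dev/null; python3 -c "import g;g.s()"
```

```text
stand xy [-28.22  -0.39] z 34.85 F(st) [-11.1   1.4] 5.2 rv [-0.0006 -0.0059  0.0013] T [-0.33  2.39 -0.03] g 0.0 t 19.025
stand xy [-28.17  -0.37] z 34.89 F(st) [-11.4   0.8] 6.2 rv [-0.0003 -0.0073  0.0021] T [-0.43  2.28 -0.02] g 0.001 t 19.15
```

```bash
python3 -m jog '[[[0.0024,0.0006,0.0005],[0,-0.003,0.001],0]]' >/dev/null; python3 -c "import g;g.s()"; python3 -m jog '[[[0.0025,0.0006,0.0005],[0,-0.004,0.001],0]]' >/dev/null; python3 -c "import g;g.s()"
```

```text
stand xy [-28.1   -0.38] z 34.88 F(st) [-12.4   1.3] 9.4 rv [-0.0001 -0.0093  0.0021] T [-0.34  2.69  0.06] g -0.002 t 19.275
stand xy [-28.09  -0.37] z 34.87 F(st) [-13.1   1.4] 8.4 rv [ 0.0001 -0.0108  0.002 ] T [-0.26  2.79  0.02] g 0.0 t 19.4
```

```bash
python3 -m jog '[[[-0.003,-0.0006,0],[0,0,0],0],[[-0.02,-0.0045,0],[0,0,0],0],[[0,0,0.04],[0,-0.01,0.002],0],[[-0.015,0,0.05],[0,0,0],0],[[0,0,0.01],[0,0,0],0]]' >/dev/null
python3 - <<'E'
import g
from st import *
g.s()
p,d,K,V=shot("wrist","w11");P=cloud(d,K,V);Q=S(P[...,:2]);Z=P[...,2]
f=(Z>.0205)&(Z<.03)&(Q[...,0]>-55)&(Q[...,0]<95)&(abs(Q[...,1])<45)
for x in(-14,-11,-8,-5,-3):
    y=Q[...,1][f&(abs(Q[...,0]-x)<1.5)];
    if len(y):print(x,np.round([y.min(),y.max(),(y.min()+y.max())/2],2),len(y))
print("tail x",Q[...,0][f&(abs(Q[...,1])<12)].min())
t=f&(abs(Q[...,1])<12)
for y in(-12,-6,0,6,12):print("tail at",y,Q[...,0][f&(abs(Q[...,1]-y)<1.5)].min())
b=(Z>.065)&(Z<.1)&(abs(Q[...,1])<20)&(Q[...,0]>-5)&(Q[...,0]<70);q=Q[b];print("blade",np.median(Z[b]),cv2.minAreaRect(q.astype(np.float32)))
w,v=np.linalg.eigh(np.cov(q.T));print(np.degrees(np.arctan(v[1,1]/v[0,1])))
m=(Z>.006)&(Z<.03)&(d>0)&(abs(Q[...,1])<60)&(Q[...,0]>-110)&(Q[...,0]<115)
print(cv2.minAreaRect(Q[m].astype(np.float32)))
E
```

```text
stand xy [-65.95   5.06] z 136.33 F(st) [ 0.2 -0.1] -0.8 rv [-0.0027  0.0014 -0.0025] T [-0.04 -0.06  0.03] g 0.005 t 20.025
-14 [-17.64  17.5   -0.07] 253
-11 [-17.54  17.49  -0.02] 212
-8 [-1.744e+01  1.743e+01 -1.000e-02] 252
-5 [-1.740e+01  1.739e+01 -1.000e-02] 253
-3 [-17.35  16.65  -0.35] 251
tail x -17.511940235812308
tail at -12 -17.407280819013717
tail at -6 -17.3718577243295
tail at 0 -17.423199939072635
tail at 6 -17.42378366568051
tail at 12 -17.49088025966523
blade 0.08142990252702004 ((32.61009979248047, -0.31188392639160156), (44.23674392700195, 10.635560035705566), 0.11703809350728989)
0.03599514149967244
((-12.651466369628906, -0.07008743286132812), (173.91433715820312, 100.23836517333984), 0.07172542810440063)
```

View pics/w11.png

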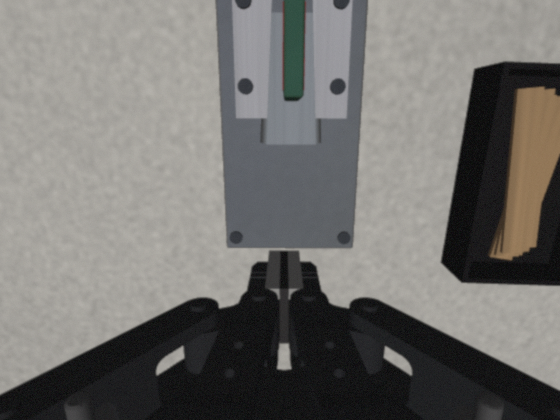

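Run:
```python
from h import *
for n in ["scene","side"]:
    p0,d0,K,V=ld(n+"0");p,d,K,V=shot(n,n+"9")
    for nm,P in(("before",cloud(d0,K,V)),("after",cloud(d,K,V))):
        Z=P[...,2]
        for o,c,h in(("big",(.81,-.01),.075),("small",(.555,.37),.06),("tray",(.587,-.372),.1)):
            m=(np.hypot(P[...,0]-c[0],P[...,1]-c[1])<h)&(Z>.015)&(Z<.2);q=P[m]
            print(n,nm,o,np.round(np.median(q,0),3),m.sum())
from workcell import manip
import g;g.s()
```

```text
scene before big [0.826 0.002 0.107] 2944
scene before small [0.576 0.375 0.087] 1857
scene before tray [ 0.593 -0.364  0.027] 1007
scene after big [0.826 0.002 0.107] 2943
scene after small [0.576 0.375 0.087] 1855
scene after tray [ 0.593 -0.364  0.027] 1002
side before big [0.791 0.006 0.103] 1949
side before small [0.545 0.383 0.085] 2471
side before tray [ 0.582 -0.359  0.025] 769
side after big [0.791 0.006 0.103] 1949
side after small [0.545 0.383 0.085] 2464
side after tray [ 0.572 -0.353  0.025] 677
stand xy [-66.66   5.79] z 132.84 F(st) [0.5 0.1] -0.5 rv [-0.0046 -0.0027 -0.0029] T [-0.02  0.04 -0.02] g 0.001 t 20.175
```

View pics/side9.png

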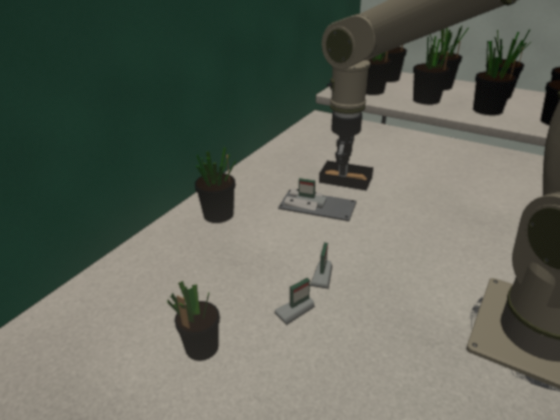

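The marker stands in the way at side (307,187), and the pots and tray haven't moved (the tray is only partly hidden by the arm). I'll raise clear, let it settle, and hand in.

```bash
python3 -m jog '[[[-0.01,0,0.04],[0,0,0],0],[[0,0,0.02],[0,0,0],0],[[0,0,0],[0,0,0],0],[[0,0,0],[0,0,0],0]]'
python3 - <<'E'
import g
from st import *
g.s()
p,d,K,V=shot("wrist","w12");P=cloud(d,K,V);Q=S(P[...,:2]);Z=P[...,2]
f=(Z>.0205)&(Z<.03)&(abs(Q[...,1])<12)&(Q[...,0]>-55)&(Q[...,0]<0);print("tail",Q[...,0][f].min(),np.median(Z[f]))
from workcell import manip
print(manip.hand_in())
E
```

```text
clock: 20.68
position: [0.5138, -0.2025, 0.1866]
ee_rot: [0.994, 0.11, -0.005, -0.005]
ft_force: [0.1, 0.0, -0.3]
grip_width: -0.002
stand xy [-77.81   9.9 ] z 186.61 F(st) [0.1 0. ] -0.3 rv [-0.0098 -0.0114 -0.0044] T [-0.03  0.02  0.07] g -0.002 t 20.675
tail -17.09449828486916 0.025527764663393498
the job is handed in; nothing more can be done
None
```

The row marker is mounted in the stand and wedged, and the job was handed in at about 21 s of the 67 s allowed.

**What I did:** Of the three look-alikes I took the farthest one, 0.61 m from the base. I set it on the landing, slid it about 40 mm into the way, and let go. Then I pushed on the tail with closed fingers, building up to about 13 N along the way. It stopped with the nose about 62.6 mm inside the mouth.

**Last checks:**
- **Position after release:** the tail stuck out 17.4 mm in one view and 17.1 mm in a later one. That difference is within measurement noise.
- **Straightness:** the foot was within about 0.1° of the way, centred, and flat on the floor.
- **Surroundings:** the pots read the same before and after. The tray matched in the scene view; in the side view the arm partly hid it, so that reading shifted by about 10 mm.

**Not ideal or not tested:**
- While setting the marker down, I briefly pressed it onto the plate with about 36 N on the wrist sensor, before I knew how stiff the arm was. It was downward on the landing, before the foot reached the rails.
- I did not pull on the marker to test the wedge. I judged it by the firm stop under the push and by its staying put after I let go.

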